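Build up the packing pile and set the height gauge to it

TASK

Lay the loose aluminium plate gently and square on top of the pile of two like plates, without shifting the pile. Then turn the hand crank of the height gauge until its pointer is level with the top face of the plate you laid, so that the height can be carried over, and leave everything at rest. Do not knock over the oil bottle.

Things in the scene. Friction and masses are not known exactly. Their poses are not given: they have to be found in the camera images.
- plate_mid (a point): The loose plate: plain aluminium bar plate, 50 mm wide (its x) by 140 mm long (its y) by 16 mm thick (z), two dark dots for bolt holes near its ends, about 0.3 kg, lying flat and alone on the bench left of the gauge. The point is its centre, 8 mm above its underside.
- plate_top (a point): Centre of the loose plate's top face (the same axes as the plate, z up out of the face), 8 mm above its centre. Once laid on the pile, this is the height that the pointer must show.
- pile_high_top (a point): Centre of the top face of the upper plate of the pile of two, before the third is laid. Both are loose, of the loose plate's size and axes (long side along y), on a fixed dark iron block 70 x 150 mm of varying height: the pile's top lies 60 to 95 mm above the bench. The pile is at the right-hand (-y) end of the gauge, in line with it, its near end 15 to 32 mm clear of the pointer's tip.
- pile_low_mid (a point): Centre of the lower plate of the pile (8 mm above its underside).
- pointer_tip (a point): Tip of the height gauge's pointer: a flat steel finger 8 mm wide, 3 mm thick at the tip, that points from the gauge's column towards the pile (gauge's -y). The point is half-way through the thickness. It only moves up and down, and starts 12 to 65 mm below the height it must show. The column is 160 mm tall, 74 mm behind the tip.
- crank_axis (a point): Centre of the hand crank on its vertical axis, at the top of its flat wheel (diameter 112 mm, top 48 mm above the bench), at the left-hand (+y) end of the gauge, 205 mm from the column. The gauge is fixed to the bench; this point's axes are the gauge's.
- crank_pin (a point): Top end, on its centre line, of the crank's upright handle: a round black pin 18 mm in diameter, 50 mm tall above the wheel (from 48 to 98 mm above the bench; this point is at 98 mm), 45 mm from the axis. It can be pushed round from the side.
- crank (a joint): Turn of the crank in rad, growing as it is turned clockwise seen from above, from 0 to 11. Clockwise raises the pointer by 8 mm per rad (50 mm a turn) and the other way lowers it. Friction is light (a push of 1 to 2 N on the pin) and it stays where it is left.
- oil_bottle: Grey plastic oil bottle with a black cap, 60 mm in diameter, 150 mm tall, standing near the far left of the gauge; origin at the centre of its foot, z up. It must stay standing.
There are look-alikes about, which are no part of the job. Leave any red or turquoise look-alike of the part that bears plate_mid alone. What is shaped like the part that bears pile_high_top but green or red is not meant.

How it is judged:
By the outcome, as a careful person would: the job done as asked, in the order asked, and still so for the second after the job is handed in, with the robot touching nothing.
It also fails if it takes over 64 s, if anything falls off the work surface, if the arm or the gripper's body presses on something with over 40 N, if the wrist force passes 120 N, or if a joint passes its speed limit or range.

ROBOT

A 7-joint arm with a two-finger parallel gripper is mounted at the origin on the work surface. World frame = base frame: x ahead of the robot, y to its left, z up, the work surface at z = 0. Lengths are in m, angles in rad, forces in N, time in s.
With the tool pointing down it reaches from about 0.4 to 0.925 m from the base axis. Payload 4.1 kg.
Tool frame: the origin (TCP) lies on the front face of the gripper's body, between the roots of the fingers; the fingertips stand 73 mm ahead of it and the grasp point (between the pads) lies 54 mm ahead of it; z points along the fingers, y is the line along which they close (so a half turn about z gives the same grasp; the last joint's range is limited). The gripper opens to 85 mm and grips with 20 to 120 N. Pads are 22 mm wide; open, the fingers measure 114 mm over their backs; the gripper's body (76 mm by 85 mm) begins 54 mm behind the grasp point. The pads swing forward as they close: fully open they stand 13 mm farther back than shut.
Start: joints at [-1.347, 0.398, 0.045, 1.537, -0.019, 1.207, -0.051], TCP at [0.206, 0.616, 0.304] pointing down, gripper open.
Joint ranges: [-2.82, 2.82], [-0.49, 2.23], [-1.37, 1.46], [0, 2.46], [-1.36, 4.5], [0.23, 2], [-2.94, 2.94]. Speed limits (rad/s): [2.57, 2.57, 3.14, 3.14, 3.14, 3.14, 3.14].

INTERFACE

Orientations are given as a rotation vector (axis times angle).
In Python, from cell import manip, capture, get_calibration, job gives the robot as it stands.
- The arm moves only by the tool servo_tool, never from a script. Its argument "motion" is a list that holds one entry, the list of rows, each a list of 7 numbers: the shift along the world's x, y, z in cm, then the turn, a rotation vector about the world's x, y, z in rad, then the finger opening in cm, from 0 to 8.54. A call has 1 to 8 rows; each row is the pose to reach, as a shift and turn from the pose commanded when the call began; what a row does not reach only later rows make up. A row lasts 1/10 s, in which the tool goes at most 50 mm and 8.59 degrees, less where a joint would pass 70% of its speed; a pose out of reach is approached as far as the arm can. A call with a gripper value outside its range is refused whole. The fingers move at their own pace and stop on an object; "newtons" is the grip in N (left out, the last holds). Time passes only in rows, so rows that repeat a pose let the fingers close. It gives the time, the measured TCP pose, the force, the opening and the grip force at its end, in the units of the state.
- manip.observe(): the state, without advancing time (a new reading comes with each control period).
- capture(name): name is "side" or "top"; returns (picture, depth): 480x640x3 uint8, red, green, blue; 480x640 float32, m along the optical axis (not along the pixel's ray), 0 where there is no reading.
- get_calibration(name): a dict with "intrinsics" (3x3 intrinsics, pixels), "D" ([k1, k2, p1, p2, k3] as OpenCV has them; the pictures are not rectified), "position" and "rotation" of the camera in the world. Camera axes: x right, y up, looking along -z (the intrinsics and any distortion apply to the point x, -y, -z); pixel columns grow to the right and rows downward; lengths in m; the calibration is good to about 2 mm. A picture is of the moment at which its call begins. get_calibration takes no time and is no camera call.
- job.close_job(): hands the job in; it is judged then, once.
The state is a dict: "time_s": time; "joint_pos": joint angles; "qvel": joint speeds; "tau": joint torques, N m; "ee_pos": TCP position; "tool_rot": TCP orientation; "contact_force": force on the tool from outside, world axes, zero at the start; "wrist_torque": the same for the moment, N m; "width": finger opening in m; "finger_force": force on a finger pad.
Only numpy, scipy, OpenCV 4.12 (cv2) and the standard library are available. Lean on these libraries where they do the work, as an engineer would, in place of code of your own. Each camera call takes 0.05 s, during which the arm holds its last target. There are 200 camera calls.

## Working session

There is one attempt and no reset: what is moved stays moved. The work goes in short steps, Python scripts to look and compute and a tool call to move; the robot and the scene stay as the last step left them, time stands still between calls to the robot, and variables do not carry over. Pictures are saved under pics/ and viewed, at most 10 in all, crops included, and the job is handed in when it is done.

Besides the shell and the picture viewer there is one more tool, called after "Emit:" by a JSON object that holds its "method" and its "body". servo_tool: Moves the arm, as the interface text tells. Its arguments: {"type":"object","properties":{"motion":{"type":"array","items":{"type":"array","items":{"type":"array","items":{"type":"number"}}}},"newtons":{"type":"number"}},"required":["motion"]}

```bash
mkdir -p pics
cat > h.py <<'E'
import numpy as np, cv2
from cell import manip, capture, get_calibration, job
def cal(n):
    c=get_calibration(n); return np.array(c["intrinsics"],float),np.array(c["D"],float),np.array(c["position"],float),np.array(c["rotation"],float)
def rays(n,uv):
    K,D,p,R=cal(n)
    if R.shape!=(3,3): R=cv2.Rodrigues(R)[0]
    q=cv2.undistortPoints(np.array(uv,float).reshape(-1,1,2),K,D).reshape(-1,2)
    return p,np.c_[q[:,0],-q[:,1],-np.ones(len(q))]@R.T
def onplane(n,uv,z):
    p,d=rays(n,uv); return p+d*((z-p[2])/d[:,2])[:,None]
def cloud(n,depth):
    v,u=np.mgrid[0:480,0:640]; p,d=rays(n,np.c_[u.ravel(),v.ravel()])
    return (p+d*depth.ravel()[:,None]).reshape(480,640,3)
def proj(n,P):
    K,D,p,R=cal(n)
    if R.shape!=(3,3): R=cv2.Rodrigues(R)[0]
    c=(np.array(P,float).reshape(-1,3)-p)@R; c=c*[1,-1,-1]
    return cv2.projectPoints(c,np.zeros(3),np.zeros(3),K,D)[0].reshape(-1,2)
E
python3 - <<'E'
from h import *
for n in("side","top"):
    im,d=capture(n); cv2.imwrite(f"pics/{n}0.png",im[:,:,::-1]); np.savez(f"{n}0.npz",im=im,d=d)
    print(n,get_calibration(n))
print(manip.observe())
E
```

```text
side {'intrinsics': array([[509.8373552 ,   0.        , 318.63235743],
       [  0.        , 509.8373552 , 240.64880526],
       [  0.        ,   0.        ,   1.        ]]), 'D': array([-0.1412644,  0.       ,  0.       ,  0.       ,  0.       ]), 'position': array([ 0.02940374, -0.5766242 ,  0.85759715]), 'rotation': array([ 0.83078097, -0.22872695, -0.52488273])}
top {'intrinsics': array([[546.10543886,   0.        , 324.6393002 ],
       [  0.        , 546.10543886, 243.34067991],
       [  0.        ,   0.        ,   1.        ]]), 'D': array([-0.04653841,  0.        ,  0.        ,  0.        ,  0.        ]), 'position': array([0.13121384, 0.16988168, 1.70053958]), 'rotation': array([ 0.17094823, -0.17975908, -1.57834064])}
{'time_s': 0.1, 'joint_pos': array([-1.34700335,  0.39912245,  0.04505003,  1.53773515, -0.01872941,
        1.20688781, -0.0507055 ]), 'qvel': array([ 0.00028133, -0.0010862 ,  0.00058385, -0.00234136, -0.00142181,
       -0.00155604,  0.00116928]), 'tau': array([ 3.62262472e-03, -4.76258326e+01,  1.37008075e+00, -2.54949582e+01,
        1.19870147e-02,  5.00889175e-03,  2.39106288e-05]), 'ee_pos': array([0.20602204, 0.61603182, 0.30297304]), 'tool_rot': array([-5.04684577e-01, -3.10060582e+00,  2.70374975e-03]), 'contact_force': array([-0.27764318, -0.89415169,  0.22623274]), 'wrist_torque': array([ 0.04699071, -0.03157206,  0.01994295]), 'finger_force': 0.0, 'width': 0.08548254535409489}
```

View pics/top0.png

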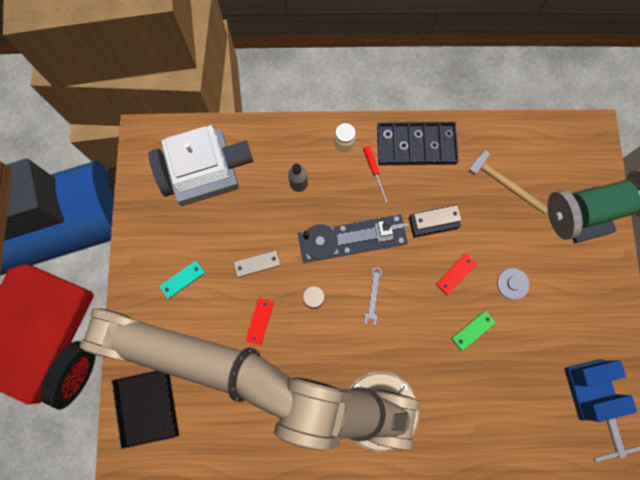

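View pics/side0.png

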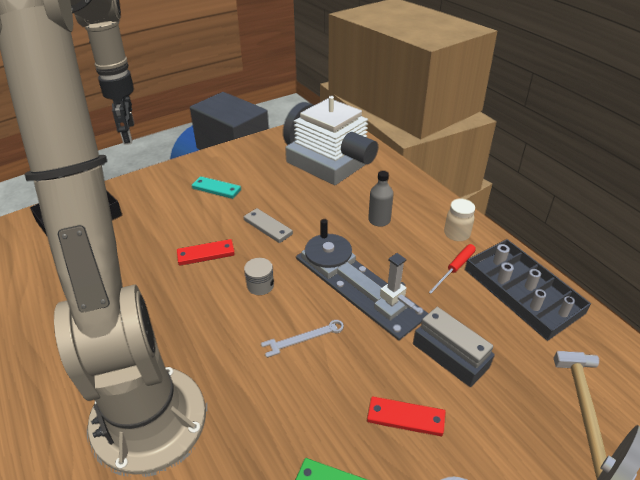

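The top picture shows:
- The loose grey plate is at (257,264). The look-alikes are turquoise (182,280), red (260,321), red (456,274) and green (473,331).
- The pile on its dark block is at (436,221), with the pointer to its left at about (400,226).
- The crank is at (320,240) with its pin at (306,235), and the bottle is at (298,177).

I choose the plain grey plate at (257,264).

```bash
cat > m.py <<'E'
from h import *
def rect(n,im,C,seed,zt,r=40,tol=45):
    """plate of colour at seed: pixels -> world rectangle at height zt"""
    m=np.zeros((482,642),np.uint8); 
    cv2.floodFill(cv2.GaussianBlur(im,(3,3),0),m,seed,0,(tol,)*3,(tol,)*3,4|cv2.FLOODFILL_FIXED_RANGE|cv2.FLOODFILL_MASK_ONLY|(255<<8))
    m=m[1:-1,1:-1]; c=max(cv2.findContours(m,cv2.RETR_EXTERNAL,cv2.CHAIN_APPROX_NONE)[0],key=cv2.contourArea)
    W=onplane(n,c.reshape(-1,2),zt); R=cv2.minAreaRect((W[:,:2]*1000).astype(np.float32))
    b=cv2.boxPoints(R); e=max((b[1]-b[0],b[2]-b[1]),key=np.linalg.norm)
    zz=C[...,2][m>0]
    return np.round(R[0],1),np.round(R[1],1),round(float(np.degrees(np.arctan2(e[1],e[0]))),1),np.round(np.percentile(zz,[10,50,90]),4)
E
python3 - <<'E'
from m import *
for n,s in(("top",dict(loose=(257,264),pile=(436,220))),("side",dict(loose=(267,226),pile=(453,335)))):
    f=np.load(n+"0.npz"); im,d=f["im"],f["d"]; C=cloud(n,d)
    for k,uv in s.items():
        z=.016
        if k=="pile": z=np.median(C[uv[1]-3:uv[1]+4,uv[0]-3:uv[0]+4,2])
        print(n,k,im[uv[1],uv[0]],*rect(n,im,C,uv,z),z)
    for k,uv in (dict(hub=(320,240),pin=(306,235),bottle=(297,168),tip=(404,226)) if n=="top" else dict(hub=(328,246),pin=(324,222),bottle=(383,177),tip=(420,305))).items():
        print(n,k,C[uv[1],uv[0]].round(4))
a=np.load("top0.npz")["im"][190:280,225:475]; cv2.imwrite("pics/c1.png",cv2.resize(a,None,fx=3.2,fy=3.2,interpolation=2)[:,:,::-1])
b=np.load("side0.npz")["im"][200:390,230:510]; cv2.imwrite("pics/c2.png",cv2.resize(b,None,fx=2.8,fy=2.8,interpolation=2)[:,:,::-1])
E
```

```text
top loose [198 184 172] [452.7 372.1] [ 47.9 137.9] -75.0 [0.0107 0.016  0.0214] 0.016
top pile [217 201 189] [ 579.  -192.5] [ 46.5 136.4] -79.7 [0.0724 0.0774 0.0823] 0.07723385284414097
top hub [0.514 0.172 0.059]
top pin [0.5206 0.2139 0.0997]
top bottle [0.7161 0.2381 0.15  ]
top tip [ 0.5537 -0.089   0.0638]
side loose [175 171 161] [454.  374.4] [ 48.9 140.4] -75.2 [0.0146 0.0171 0.0191] 0.016
side pile [182 178 168] [ 579.5 -190.2] [ 48.1 138.5] -79.5 [0.0752 0.077  0.0791] 0.0769724015903489
side hub [0.5129 0.1729 0.0589]
side pin [0.5272 0.213  0.0978]
side bottle [0.7114 0.2316 0.1481]
side tip [ 6.162e-01 -4.900e-02 -5.000e-04]
```

View pics/c1.png

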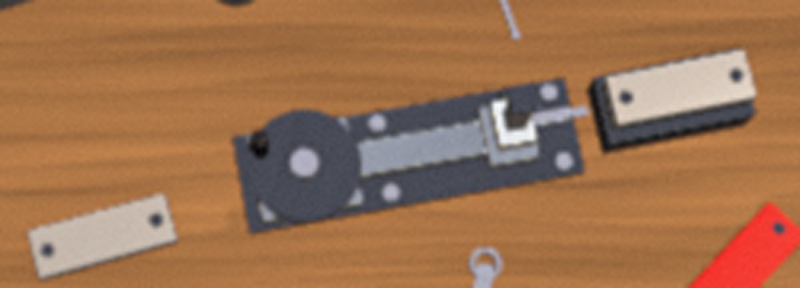

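View pics/c2.png

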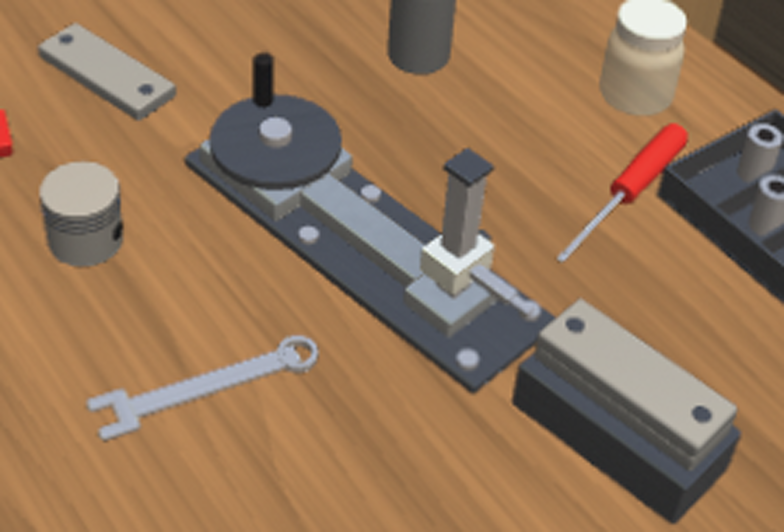

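The crops confirm the choice: a plain grey plate with two dots (crop 1, about (100,237)). The pile is clean, and the pointer sits just left of it. Both cameras agree to 2 mm and the sizes match. I'm moving over the loose plate now.

Emit:
{"method": "servo_tool", "body": {"motion": [[[3.5, -3.5, -2, 0, 0, -0.14, 8.5], [7, -7, -4, 0, 0, -0.28, 8.5], [10.5, -10.4, -6, 0, 0, -0.42, 8.5], [14, -13.8, -8, 0, 0, -0.56, 8.5], [17.5, -17.3, -10, 0, 0, -0.7, 8.5], [21, -20.8, -12, 0, 0, -0.84, 8.5], [24.7, -24.3, -14, 0, 0, -0.988, 8.5], [24.7, -24.3, -14, 0, 0, -0.988, 8.5]]]}}

```text
time_s: 0.9
ee_pos: [0.4558, 0.3681, 0.1621]
tool_rot: [1.923, 2.48, -0.006]
contact_force: [-0.5, 0.3, -0.1]
width: 0.0851
finger_force: 0.0
```

Run:
```python
from h import *
o=manip.observe()
R=cv2.Rodrigues(np.array(o["tool_rot"]))[0]
print(o["ee_pos"],"tool y deg",np.degrees(np.arctan2(R[1,1],R[0,1])),R[:,2],o["contact_force"],o["joint_pos"].round(2),o["time_s"])
```

```text
[0.45577449 0.36810722 0.1621277 ] tool y deg 14.418455131074989 [ 4.22464424e-06 -4.68172080e-03 -9.99989041e-01] [-0.47757939  0.28141985 -0.13220737] [-1.01  0.45  0.33  1.84 -0.18  0.88 -0.35] 0.9
```

Emit:
{"method": "servo_tool", "body": {"motion": [[[0, 0, -2, 0, 0, 0, 8.5], [0, 0, -4, 0, 0, 0, 8.5], [0, 0, -6, 0, 0, 0, 8.5], [0, 0, -7.5, 0, 0, 0, 8.5], [0, 0, -8.3, 0, 0, 0, 8.5], [0, 0, -8.8, 0, 0, 0, 8.5], [0, 0, -8.8, 0, 0, 0, 8.5], [0, 0, -8.8, 0, 0, 0, 8.5]]]}}

```text
time_s: 1.7
ee_pos: [0.4536, 0.3738, 0.0766]
tool_rot: [1.914, 2.491, 0.002]
contact_force: [0.4, 0.5, 0.2]
width: 0.0853
finger_force: 0.0
```

Run:
```python
from h import *
o=manip.observe()
R=cv2.Rodrigues(np.array(o["tool_rot"]))[0]
print(o["ee_pos"],"tool y deg",np.degrees(np.arctan2(R[1,1],R[0,1])),R[:,2])
```

```text
[0.45358338 0.37378813 0.0765735 ] tool y deg 14.901685435283294 [ 1.01909342e-03  8.40999351e-04 -9.99999127e-01]
```

Well placed; close the fingers.

Emit:
{"method": "servo_tool", "body": {"motion": [[[0, 0, 0, 0, 0, 0, 4], [0, 0, 0, 0, 0, 0, 4], [0, 0, 0, 0, 0, 0, 4], [0, 0, 0, 0, 0, 0, 4], [0, 0, 0, 0, 0, 0, 4], [0, 0, 0, 0, 0, 0, 4], [0, 0, 0, 0, 0, 0, 4], [0, 0, 0, 0, 0, 0, 4]]], "newtons": 40}}

```text
time_s: 2.5
ee_pos: [0.4537, 0.3738, 0.0768]
tool_rot: [1.915, 2.49, 0.002]
contact_force: [-0.1, -0.0, 6.1]
width: 0.0488
finger_force: 42.5
```

Emit:
{"method": "servo_tool", "body": {"motion": [[[0, 0, 1, 0, 0, 0, 4], [0, 0, 3, 0, 0, 0, 4], [0, 0, 6, 0, 0, 0, 4], [0, 0, 10, 0, 0, 0, 4], [0, 0, 14, 0, 0, 0, 4], [0, 0, 17, 0, 0, 0, 4], [0, 0, 19.3, 0, 0, 0, 4], [0, 0, 20, 0, 0, 0, 4]]]}}

```text
time_s: 3.3
ee_pos: [0.4538, 0.3738, 0.2786]
tool_rot: [1.915, 2.49, 0.007]
contact_force: [0.7, 0.4, -3.6]
width: 0.0485
finger_force: 42.5
```

Emit:
{"method": "servo_tool", "body": {"motion": [[[0.4, -2, 0, 0, 0, 0, 4], [1.2, -5.5, 0, 0, 0, 0, 4], [2.1, -9.5, 0, 0, 0, -0.01, 4], [3, -13.5, 0, 0, 0, -0.02, 4], [3.9, -17.5, 0, 0, 0, -0.03, 4], [4.8, -21.5, 0, 0, 0, -0.04, 4], [5.7, -25.5, 0, 0, 0, -0.05, 4], [6.6, -29.5, 0, 0, 0, -0.06, 4]]]}}

```text
time_s: 4.1
ee_pos: [0.5178, 0.0756, 0.2741]
tool_rot: [-1.989, -2.43, 0.005]
contact_force: [0.9, 0.3, -2.9]
width: 0.0489
finger_force: 42.4
```

Emit:
{"method": "servo_tool", "body": {"motion": [[[0.9, -4, 0, 0, 0, -0.005, 4], [1.8, -8, 0, 0, 0, -0.01, 4], [2.7, -12, 0, 0, 0, -0.02, 4], [3.6, -16, 0, 0, 0, -0.02, 4], [4.5, -20, 0, 0, 0, -0.02, 4], [5.3, -24, 0, 0, 0, -0.02, 4], [5.9, -26, 0, 0, 0, -0.02, 4], [6, -26.9, 0, 0, 0, -0.02, 4]]]}}

```text
time_s: 4.9
ee_pos: [0.5774, -0.1941, 0.2741]
tool_rot: [-2.018, -2.406, 0.005]
contact_force: [-0.2, -0.3, -3.2]
width: 0.0487
finger_force: 42.4
```

```bash
cat > st.py <<'E'
from m import *
o=manip.observe()
R=cv2.Rodrigues(np.array(o["tool_rot"]))[0]
print(o["ee_pos"].round(4),"tool y deg",np.degrees(np.arctan2(R[1,1],R[0,1])).round(2),R[:,2].round(4),o["contact_force"].round(2),o["width"],o["time_s"])
E
python3 - <<'E'
from st import *
for n in("side","top"):
    im,d=capture(n); np.savez(n+"1.npz",im=im,d=d); C=cloud(n,d)
a=np.load("side1.npz")["im"][150:390,330:580];cv2.imwrite("pics/c3.png",cv2.resize(a,None,fx=2.4,fy=2.4,interpolation=2)[:,:,::-1])
E
```

```text
[ 0.5774 -0.1941  0.2741] tool y deg 10.03 [-0.0036 -0.0014 -1.    ] [-0.17 -0.31 -3.24] 0.04872469265952905 4.9
```

View pics/c3.png

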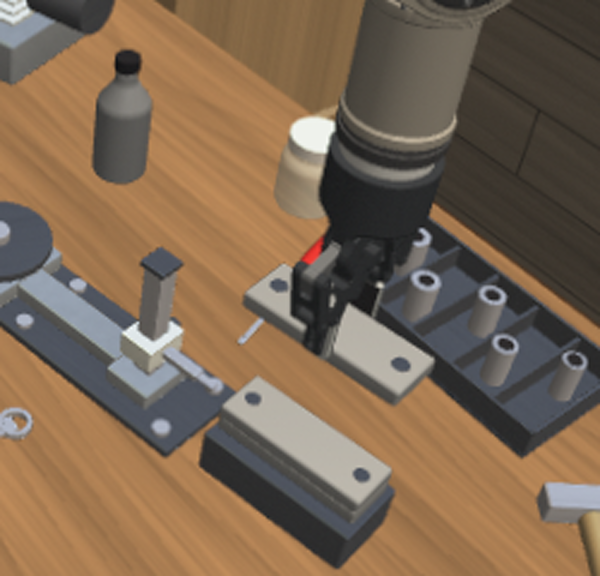

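The plate is held level above the pile. Its dots are at crop (279,285) and (401,365), and the pile's dots are at (253,398) and (362,475). I'll compare their midpoints through the same camera.

Run:
```python
from st import *
im=np.load("side1.npz")["im"]; g=cv2.cvtColor(im,cv2.COLOR_RGB2GRAY).astype(float)
def dot(u,v,r=7):
    u,v=int(round(u)),int(round(v)); w=g[v-r:v+r+1,u-r:u+r+1]; m=(w<110).astype(np.uint8)
    n,l,s,c=cv2.connectedComponentsWithStats(m); k=1+np.argmin(np.linalg.norm(c[1:]-r,axis=1)); return c[k]+[u-r,v-r],s[k,4]
for nm,pts,z in(("held",((446.3,268.8),(497.1,302.1)),.2135),("pile",((435.4,315.8),(480.8,347.9)),.077)):
    q=[dot(*p) for p in pts]; W=onplane("side",[x[0] for x in q],z); e=W[1]-W[0]
    print(nm,[x[1] for x in q],W[:,:2].round(4).tolist(),"mid",W.mean(0)[:2].round(4),"len",np.linalg.norm(e).round(4),"ang",np.degrees(np.arctan2(e[1],e[0])).round(2))
```

```text
[ 0.5777 -0.1918  0.2745] tool y deg 10.15 [-3.2e-03  1.0e-04 -1.0e+00] [ 0.09  0.48 -2.77] 0.0484929743211254 5.0
held [np.int32(29), np.int32(33)] [[0.5673, -0.1383], [0.5864, -0.2467]] mid [ 0.5768 -0.1925] len 0.1101 ang -79.98
pile [np.int32(20), np.int32(27)] [[0.57, -0.1345], [0.5905, -0.2429]] mid [ 0.5803 -0.1887] len 0.1103 ang -79.25
```

Emit:
{"method": "servo_tool", "body": {"motion": [[[0.1, 0, -2, 0, 0, 0.005, 4], [0.1, 0, -4.5, 0, 0, 0.005, 4], [0.1, 0, -7, 0, 0, 0.005, 4], [0.1, 0, -9, 0, 0, 0.005, 4], [0.1, 0, -10.2, 0, 0, 0.005, 4], [0.1, 0, -10.5, 0, 0, 0.005, 4], [0.1, 0, -10.5, 0, 0, 0.005, 4], [0.1, 0, -10.5, 0, 0, 0.005, 4]]]}}

```text
time_s: 5.8
ee_pos: [0.5809, -0.1905, 0.1721]
tool_rot: [2.005, 2.416, 0.002]
contact_force: [0.3, -0.2, -1.9]
width: 0.0485
finger_force: 42.4
```

Run:
```python
from st import *
```

```text
[ 0.5809 -0.1905  0.1721] tool y deg 10.63 [ 2.1e-03 -3.0e-04 -1.0e+00] [ 0.28 -0.23 -1.9 ] 0.048549661810573554 5.8
```

Emit:
{"method": "servo_tool", "body": {"motion": [[[-0.05, 0, -0.4, 0, 0, 0, 4], [-0.05, 0, -0.8, 0, 0, 0, 4], [-0.05, 0, -1.0, 0, 0, 0, 4], [-0.05, 0, -1.2, 0, 0, 0, 4], [-0.05, 0, -1.3, 0, 0, 0, 4], [-0.05, 0, -1.4, 0, 0, 0, 4], [-0.05, 0, -1.4, 0, 0, 0, 4], [-0.05, 0, -1.4, 0, 0, 0, 4]]]}}

```text
time_s: 6.6
ee_pos: [0.5797, -0.1906, 0.157]
tool_rot: [2.007, 2.417, 0.0]
contact_force: [0.1, -0.3, -1.7]
width: 0.0485
finger_force: 42.4
```

Run:
```python
from st import *
```

```text
[ 0.5797 -0.1906  0.157 ] tool y deg 10.61 [ 2.e-04 -0.e+00 -1.e+00] [ 0.1  -0.31 -1.72] 0.04850285877211736 6.6
```

Emit:
{"method": "servo_tool", "body": {"motion": [[[0, 0, -0.05, 0, 0, 0, 4], [0, 0, -0.1, 0, 0, 0, 4], [0, 0, -0.15, 0, 0, 0, 4], [0, 0, -0.2, 0, 0, 0, 4], [0, 0, -0.2, 0, 0, 0, 4], [0, 0, -0.2, 0, 0, 0, 4]]]}}

```text
time_s: 7.2
ee_pos: [0.5797, -0.1905, 0.1549]
tool_rot: [2.007, 2.417, 0.0]
contact_force: [0.1, 0.6, -2.7]
width: 0.0487
finger_force: 42.4
```

Emit:
{"method": "servo_tool", "body": {"motion": [[[0, 0, -0.05, 0, 0, 0, 4], [0, 0, -0.05, 0, 0, 0, 4], [0, 0, -0.1, 0, 0, 0, 4], [0, 0, -0.1, 0, 0, 0, 4]]]}}

```text
time_s: 7.6
ee_pos: [0.5797, -0.1906, 0.154]
tool_rot: [2.007, 2.417, 0.0]
contact_force: [0.5, 0.3, -3.3]
width: 0.0486
finger_force: 42.4
```

Emit:
{"method": "servo_tool", "body": {"motion": [[[0, 0, -0.05, 0, 0, 0, 4], [0, 0, -0.05, 0, 0, 0, 4], [0, 0, -0.1, 0, 0, 0, 4], [0, 0, -0.1, 0, 0, 0, 4]]]}}

```text
time_s: 8.0
ee_pos: [0.5797, -0.1906, 0.1539]
tool_rot: [-2.007, -2.417, -0.001]
contact_force: [-3.4, 1.6, 4.8]
width: 0.0487
finger_force: 43.3
```

Contact was felt at TCP z = 0.1539, so the pile's top is about 0.077 as measured. I'll ease off slightly and release.

Emit:
{"method": "servo_tool", "body": {"motion": [[[0, 0, 0.06, 0, 0, 0, 4], [0, 0, 0.06, 0, 0, 0, 4], [0, 0, 0.06, 0, 0, 0, 5.2], [0, 0, 0.06, 0, 0, 0, 5.5], [0, 0, 0.06, 0, 0, 0, 6], [0, 0, 0.06, 0, 0, 0, 7], [0, 0, 0.06, 0, 0, 0, 7.5], [0, 0, 0.06, 0, 0, 0, 7.5]]], "newtons": 20}}

```text
time_s: 8.8
ee_pos: [0.5797, -0.1906, 0.1535]
tool_rot: [2.007, 2.417, 0.0]
contact_force: [-0.6, 0.2, 0.1]
width: 0.0748
finger_force: 0.0
```

Emit:
{"method": "servo_tool", "body": {"motion": [[[0, 0, 0.5, 0, 0, 0, 8], [0, 0, 2, 0, 0, 0, 8], [0, 0, 5, 0, 0, 0, 8], [0, 0, 9, 0, 0, 0, 8], [-1, 3, 12, 0, 0, 0, 8], [-2, 7, 13, 0, 0, 0, 8], [-3, 11, 13, 0, 0, 0, 8], [-4, 15, 13, 0, 0, 0, 8]]]}}

```text
time_s: 9.6
ee_pos: [0.5396, -0.0396, 0.2856]
tool_rot: [2.007, 2.415, 0.004]
contact_force: [1.4, 0.8, -0.0]
width: 0.0798
finger_force: 0.0
```

Emit:
{"method": "servo_tool", "body": {"motion": [[[-0.5, 4, 0, 0, 0, 0, 7], [-1, 8, 0, 0, 0, 0, 6], [-1.5, 12, 0, 0, 0, 0, 5], [-2, 16, 0, 0, 0, 0, 5], [-2, 19, 0, 0, 0, 0, 5], [-2, 21, 0, 0, 0, 0, 5], [-2, 21, 0, 0, 0, 0, 5], [-2, 21, 0, 0, 0, 0, 5]]]}}

```text
time_s: 10.4
ee_pos: [0.5199, 0.1688, 0.2844]
tool_rot: [2.006, 2.416, 0.001]
contact_force: [0.8, -1.2, 0.5]
width: 0.0503
finger_force: 0.0
```

```bash
cat > look.py <<'E'
from st import *
def look(tag):
    for n in("side","top"):
        im,d=capture(n); np.savez(n+tag+".npz",im=im,d=d)
E
python3 - <<'E'
from look import *
look("2")
f=np.load("side2.npz"); im=f["im"]; C=cloud("side",f["d"])
for uv in((450,322),(470,335)): print(im[uv[1],uv[0]],C[uv[1],uv[0]].round(4))
print(rect("side",im,C,(450,322),.093))
f=np.load("top2.npz"); im2=f["im"]; C2=cloud("top",f["d"])
print(rect("top",im2,C2,(436,219),.093))
a=im[230:390,300:520];cv2.imwrite("pics/c4.png",cv2.resize(a,None,fx=3.6,fy=3.6,interpolation=2)[:,:,::-1])
E
```

```text
[0.5199 0.1688 0.2844] tool y deg 10.6 [ 1.1e-03 -4.0e-04 -1.0e+00] [ 0.76 -1.19  0.48] 0.05029298870402489 10.4
[188 182 172] [ 0.5732 -0.1723  0.0929]
[190 185 174] [ 0.5824 -0.2183  0.0947]
(array([ 578.8, -189.6]), array([ 48.1, 138.1]), -79.3, array([0.0913, 0.0932, 0.095 ]))
(array([ 578.5, -192.5]), array([ 46.3, 136.1]), -79.2, array([0.0884, 0.0937, 0.0983]))
```

View pics/c4.png

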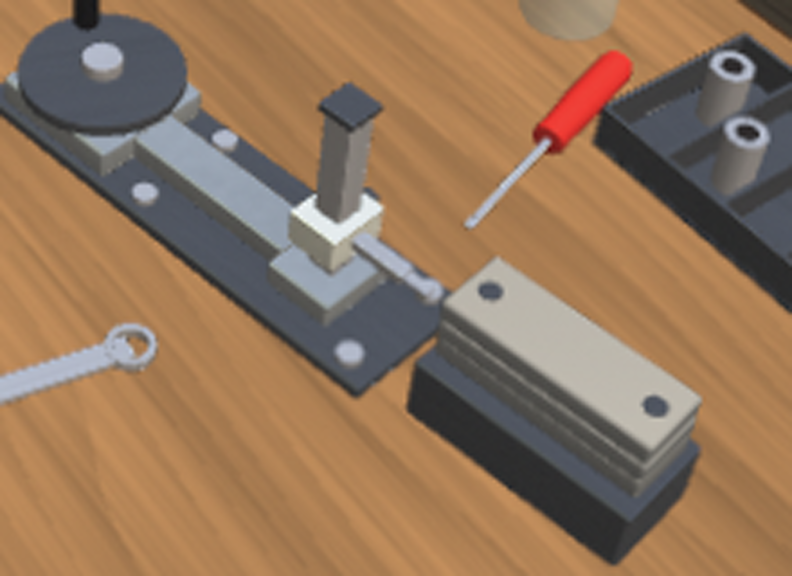

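The plate lies square on the pile: centre within about 1 mm of the earlier pile top, top at z = 0.093. Next I measure the pointer height from points near the gauge's centre plane, plus the axis and pin.

```bash
cat > ptr.py <<'E'
from h import *
A=np.array([.5137,.1725]); B=np.array([.5793,-.191]); ey=(A-B)/np.linalg.norm(A-B); ex=np.array([ey[1],-ey[0]])
def ptr(tag):
    for n in("side","top"):
        f=np.load(n+tag+".npz"); C=cloud(n,f["d"]); P=C[...,:2]-A; s=P@ey; t=P@ex
        m=(f["d"]>0)&(abs(t)<.004)&(C[...,2]>.018)&(C[...,2]<.15)
        for lo in np.arange(-.290,-.20,.006):
            k=m&(s>=lo)&(s<lo+.006)
            if k.sum(): print(n,"s",round(lo*1000),k.sum(),"z med/max",np.median(C[k][:,2]).round(4),C[k][:,2].max().round(4),"t",t[k].mean().round(4))
E
python3 - <<'E'
from ptr import *
ptr("2")
f=np.load("side0.npz"); C=cloud("side",f["d"]); P=C[...,:2]-A
g=f["im"].max(2)
m=(C[...,2]>.06)&(C[...,2]<.105)&(np.linalg.norm(P,axis=2)<.065)&(g<90)
print("pin side",m.sum(),C[m].mean(0).round(4),C[m][:,2].max())
f=np.load("top0.npz"); C=cloud("top",f["d"]); P=C[...,:2]-A
m=(C[...,2]>.08)&(C[...,2]<.11)&(np.linalg.norm(P,axis=2)<.065)
print("pin top",m.sum(),C[m].mean(0).round(4))
m=(C[...,2]>.03)&(C[...,2]<.055)&(np.linalg.norm(P,axis=2)<.075)&(f["im"].max(2)<100)
c=cv2.minEnclosingCircle((C[m][:,:2]*1000).astype(np.float32)); print("wheel",c)
E
```

```text
side s -278 3 z med/max 0.0627 0.0633 t -0.0002
side s -272 6 z med/max 0.0623 0.0641 t -0.0015
side s -266 7 z med/max 0.0622 0.0631 t -0.001
side s -260 9 z med/max 0.0641 0.069 t -0.0008
side s -254 8 z med/max 0.0646 0.066 t -0.0006
side s -248 9 z med/max 0.0668 0.0678 t -0.0
side s -242 8 z med/max 0.065 0.0677 t -0.0005
side s -236 8 z med/max 0.0667 0.0681 t 0.0003
side s -230 18 z med/max 0.0292 0.0673 t -0.0004
side s -224 22 z med/max 0.0639 0.0762 t -0.0009
side s -218 49 z med/max 0.0994 0.1493 t 0.0004
side s -212 29 z med/max 0.1116 0.1452 t 0.0003
top s -278 3 z med/max 0.0639 0.074 t -0.0021
top s -272 2 z med/max 0.0386 0.0582 t 0.0002
top s -266 2 z med/max 0.0633 0.065 t -0.0004
top s -260 7 z med/max 0.0604 0.0685 t -0.0004
top s -254 5 z med/max 0.0608 0.072 t -0.0016
top s -248 4 z med/max 0.0658 0.0714 t -0.0007
top s -242 4 z med/max 0.0632 0.0656 t -0.0004
top s -236 4 z med/max 0.0658 0.0687 t 0.0003
top s -230 4 z med/max 0.0634 0.0641 t 0.0004
top s -224 1 z med/max 0.0664 0.0664 t -0.003
pin side 106 [0.5253 0.214  0.0829] 0.10106394800006013
pin top 32 [0.5258 0.2154 0.0958]
wheel ((510.55145263671875, 176.10287475585938), 60.01590347290039)
```

The tip's top face is at 0.0625, so its mid-thickness is at 0.061. It must reach 0.0932, a rise of 32 mm, or about 4.0 rad clockwise. The pin is at (0.526, 0.215), 44.6 mm from the axis, which matches the stated 45 mm. I'll grip the pin from above.

Emit:
{"method": "servo_tool", "body": {"motion": [[[0.3, 2.3, 0, 0, 0, 0, 5], [0.6, 4.6, 0, 0, 0, 0, 5], [0.6, 4.6, -3, 0, 0, 0, 5], [0.6, 4.6, -6.5, 0, 0, 0, 5], [0.6, 4.6, -10, 0, 0, 0, 5], [0.6, 4.6, -13, 0, 0, 0, 5], [0.6, 4.6, -14.6, 0, 0, 0, 5], [0.6, 4.6, -14.6, 0, 0, 0, 5]]], "newtons": 20}}

```text
time_s: 11.3
ee_pos: [0.5245, 0.2131, 0.1354]
tool_rot: [-2.009, -2.414, 0.008]
contact_force: [-0.2, -0.1, -0.3]
width: 0.0499
finger_force: 0.0
```

Emit:
{"method": "servo_tool", "body": {"motion": [[[0, 0, 0, 0, 0, 0, 4], [0, 0, 0, 0, 0, 0, 3], [0, 0, 0, 0, 0, 0, 2.4], [0, 0, 0, 0, 0, 0, 2], [0, 0, 0, 0, 0, 0, 1.4], [0, 0, 0, 0, 0, 0, 1.4], [0, 0, 0, 0, 0, 0, 1.4]]], "newtons": 20}}

```text
time_s: 12.0
ee_pos: [0.5273, 0.2164, 0.1391]
tool_rot: [2.005, 2.416, 0.007]
contact_force: [2.5, 1.3, 6.0]
width: 0.0171
finger_force: 21.5
```

Run:
```python
from st import *
print(o["joint_pos"].round(2), o["finger_force"])
A=np.array([.5137,.1725]); th0=np.arctan2(*(np.array([.526,.2148])-A)[::-1])
c=lambda t:100*(.045*np.array([np.cos(t),np.sin(t)]))
k=0
for call in range(5):
    t0=th0-.8*call; print([ (c(t0-.1*i)-c(t0)).round(2).tolist() for i in range(1,9)])
```

```text
[0.5273 0.2164 0.1391] tool y deg 10.63 [ 0.004   0.0022 -1.    ] [2.51 1.33 5.97] 0.01709157760670412 12.0
[-0.79  0.47  0.42  1.9  -0.25  0.82 -0.06] 21.495881974697113
[[0.43, -0.15], [0.83, -0.34], [1.22, -0.56], [1.58, -0.83], [1.92, -1.13], [2.22, -1.46], [2.49, -1.83], [2.72, -2.21]]
[[0.19, -0.41], [0.34, -0.83], [0.45, -1.27], [0.51, -1.71], [0.52, -2.16], [0.5, -2.61], [0.42, -3.06], [0.31, -3.49]]
[[-0.16, -0.42], [-0.36, -0.82], [-0.6, -1.2], [-0.88, -1.56], [-1.19, -1.88], [-1.53, -2.18], [-1.9, -2.43], [-2.29, -2.65]]
[[-0.41, -0.18], [-0.84, -0.32], [-1.28, -0.41], [-1.73, -0.46], [-2.18, -0.46], [-2.63, -0.42], [-3.07, -0.33], [-3.5, -0.21]]
[[-0.42, 0.17], [-0.81, 0.38], [-1.19, 0.63], [-1.53, 0.92], [-1.85, 1.24], [-2.13, 1.59], [-2.38, 1.97], [-2.58, 2.37]]
```

Pin gripped (width reading 17 mm, pin 18). Turn clockwise.

Emit:
{"method": "servo_tool", "body": {"motion": [[[0.43, -0.15, 0, 0, 0, 0, 1.4], [0.83, -0.34, 0, 0, 0, 0, 1.4], [1.22, -0.56, 0, 0, 0, 0, 1.4], [1.58, -0.83, 0, 0, 0, 0, 1.4], [1.92, -1.13, 0, 0, 0, 0, 1.4], [2.22, -1.46, 0, 0, 0, 0, 1.4], [2.49, -1.83, 0, 0, 0, 0, 1.4], [2.72, -2.21, 0, 0, 0, 0, 1.4]]]}}

```text
time_s: 12.8
ee_pos: [0.5518, 0.1963, 0.1384]
tool_rot: [-2.003, -2.415, -0.003]
contact_force: [-3.5, 7.9, 8.1]
width: 0.0174
finger_force: 21.9
```

Emit:
{"method": "servo_tool", "body": {"motion": [[[0.19, -0.41, 0, 0, 0, 0, 1.4], [0.34, -0.83, 0, 0, 0, 0, 1.4], [0.45, -1.27, 0, 0, 0, 0, 1.4], [0.51, -1.71, 0, 0, 0, 0, 1.4], [0.52, -2.16, 0, 0, 0, 0, 1.4], [0.5, -2.61, 0, 0, 0, 0, 1.4], [0.42, -3.06, 0, 0, 0, 0, 1.4], [0.31, -3.49, 0, 0, 0, 0, 1.4]]]}}

```text
time_s: 13.6
ee_pos: [0.561, 0.1598, 0.1388]
tool_rot: [2.001, 2.41, 0.017]
contact_force: [15.1, 1.8, -7.1]
width: 0.0164
finger_force: 19.3
```

Force is radially outward, so the true axis lies about 3 mm further +x. I'll correct along the way.

Emit:
{"method": "servo_tool", "body": {"motion": [[[0.1, -0.42, 0, 0, 0, 0, 1.4], [0, -0.82, 0, 0, 0, 0, 1.4], [-0.25, -1.2, 0, 0, 0, 0, 1.4], [-0.5, -1.56, 0, 0, 0, 0, 1.4], [-0.8, -1.88, 0, 0, 0, 0, 1.4], [-1.15, -2.18, 0, 0, 0, 0, 1.4], [-1.5, -2.43, 0, 0, 0, 0, 1.4], [-1.9, -2.65, 0, 0, 0, 0, 1.4]]]}}

```text
time_s: 14.4
ee_pos: [0.5438, 0.124, 0.1391]
tool_rot: [2.002, 2.397, 0.006]
contact_force: [16.0, -15.4, -5.4]
width: 0.014
finger_force: 11.0
```

Run:
```python
from look import *
look("3")
from ptr import ptr
ptr("3")
f=np.load("top3.npz"); cv2.imwrite("pics/c5.png",cv2.resize(f["im"][190:280,270:420],None,fx=4,fy=4,interpolation=2)[:,:,::-1])
```

```text
[0.5438 0.124  0.1391] tool y deg 10.26 [ 0.0168 -0.0088 -0.9998] [ 16.   -15.36  -5.42] 0.013970528800498544 14.4
side s -278 6 z med/max 0.0791 0.0823 t -0.0015
side s -272 8 z med/max 0.0793 0.0816 t -0.0008
side s -266 4 z med/max 0.08 0.0813 t -0.0009
side s -260 7 z med/max 0.0815 0.0825 t 0.0001
side s -254 11 z med/max 0.0816 0.0852 t 0.0001
side s -248 11 z med/max 0.0816 0.084 t -0.0
side s -242 9 z med/max 0.0822 0.0833 t -0.0003
side s -236 10 z med/max 0.0829 0.0851 t -0.0001
side s -230 19 z med/max 0.0297 0.0839 t 0.0
side s -224 20 z med/max 0.0836 0.0923 t -0.0003
side s -218 40 z med/max 0.0912 0.1458 t -0.0
side s -212 35 z med/max 0.1063 0.1472 t 0.0002
top s -278 1 z med/max 0.0793 0.0793 t -0.0005
top s -272 3 z med/max 0.0832 0.0861 t -0.0014
top s -266 1 z med/max 0.0811 0.0811 t -0.0017
top s -260 6 z med/max 0.0816 0.0865 t -0.0001
top s -254 3 z med/max 0.0803 0.083 t -0.0013
top s -248 5 z med/max 0.0793 0.0855 t -0.0013
top s -242 6 z med/max 0.0814 0.0854 t 0.0005
top s -236 4 z med/max 0.0785 0.0786 t 0.0001
top s -230 2 z med/max 0.081 0.0859 t -0.0011
```

The pointer is at 0.0793 (top face), so the crank has turned 2.1 rad and the pin has slid to the pad edge. I'll regrip with the closing line tangential and let the tool turn with the crank.

Emit:
{"method": "servo_tool", "body": {"motion": [[[0.4, -0.4, 0, 0, 0, 0, 3], [0.4, -0.4, 0, 0, 0, 0, 5], [0.4, -0.4, 0, 0, 0, 0, 5], [0.4, -0.4, 2, 0, 0, 0, 5], [0.6, 0, 5, 0, 0, 0.1, 5], [0.8, 0.5, 6, 0, 0, 0.24, 5], [0.9, 0.85, 6, 0, 0, 0.38, 5], [0.9, 0.85, 6, 0, 0, 0.5, 5]]]}}

```text
time_s: 15.3
ee_pos: [0.5452, 0.1426, 0.1978]
tool_rot: [-1.334, -2.843, -0.001]
contact_force: [-1.3, 0.4, -0.1]
width: 0.0505
finger_force: 0.0
```

Emit:
{"method": "servo_tool", "body": {"motion": [[[0, 0, 0, 0, 0, 0.08, 5], [0, 0, 0, 0, 0, 0.08, 5]]]}}

```text
time_s: 15.5
ee_pos: [0.5449, 0.1415, 0.1972]
tool_rot: [-1.228, -2.89, 0.0]
contact_force: [0.2, -0.7, -0.2]
width: 0.05
finger_force: 0.0
```

Run:
```python
from look import *
look("4")
A=np.array([.5137,.1725])
for n in("side","top"):
    f=np.load(n+"4.npz"); C=cloud(n,f["d"]); P=C[...,:2]-A; r=np.linalg.norm(P,axis=2)
    m=(C[...,2]>.07)&(C[...,2]<.103)&(r<.07)&(r>.02)
    print(n,m.sum(),C[m].mean(0).round(4) if m.any() else "")
cv2.imwrite("pics/c6.png",cv2.resize(np.load("side4.npz")["im"][170:330,250:450],None,fx=3.5,fy=3.5,interpolation=2)[:,:,::-1])
```

```text
[0.5449 0.1415 0.1972] tool y deg 43.94 [-1.7e-03  6.0e-04 -1.0e+00] [ 0.23 -0.66 -0.19] 0.05001213731425555 15.5
side 96 [0.5409 0.1383 0.0876]
top 0
```

View pics/c6.png

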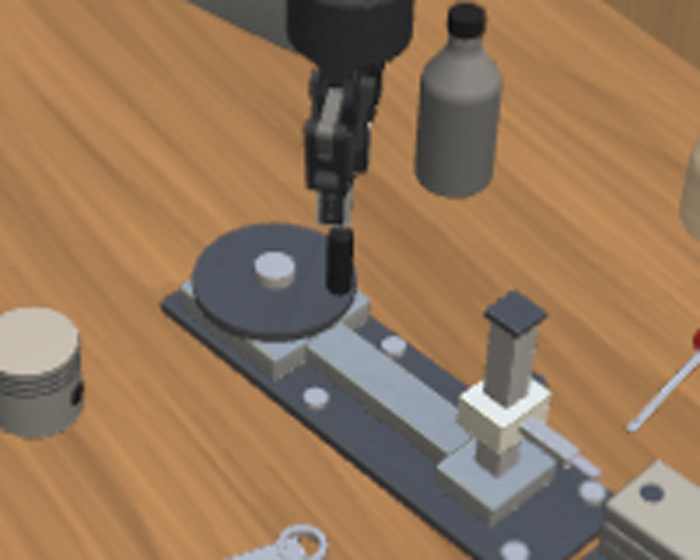

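Pin in the crop is at (340,262), right under the fingers, and the bottle is clear. Descend, grip, and turn with tool rotation.

Emit:
{"method": "servo_tool", "body": {"motion": [[[0, 0, -2.5, 0, 0, 0, 5], [0, 0, -5, 0, 0, 0, 5], [0, 0, -6, 0, 0, 0, 5], [0, 0, -6, 0, 0, 0, 4], [0, 0, -6, 0, 0, 0, 2.5], [0, 0, -6, 0, 0, 0, 1.4], [0, 0, -6, 0, 0, 0, 1.4], [0, 0, -6, 0, 0, 0, 1.4]]], "newtons": 20}}

```text
time_s: 16.4
ee_pos: [0.5466, 0.1405, 0.1386]
tool_rot: [1.231, 2.889, 0.002]
contact_force: [-0.4, -1.5, 3.1]
width: 0.0176
finger_force: 21.8
```

Run:
```python
from st import *
A=np.array([.5152,.173]); p=o["ee_pos"][:2]-A; print("r",np.linalg.norm(p),"th",np.arctan2(p[1],p[0]))
th0=np.arctan2(p[1],p[0])
c=lambda t:4.5*np.array([np.cos(t),np.sin(t)])
for call in range(3):
    t0=th0-.8*call; print([ (c(t0-.1*i)-c(t0)).round(2).tolist() for i in range(1,9)])
```

```text
[0.5466 0.1405 0.1386] tool y deg 43.82 [ 1.8e-03  7.0e-04 -1.0e+00] [-0.39 -1.54  3.1 ] 0.017557282188383167 16.4
r 0.04521256829992063 th -0.8028739946254168
[[-0.34, -0.3], [-0.71, -0.56], [-1.1, -0.78], [-1.51, -0.96], [-1.93, -1.1], [-2.37, -1.2], [-2.82, -1.25], [-3.27, -1.26]]
[[-0.45, 0.04], [-0.89, 0.12], [-1.32, 0.24], [-1.74, 0.41], [-2.14, 0.62], [-2.51, 0.87], [-2.86, 1.15], [-3.18, 1.47]]
[[-0.29, 0.35], [-0.54, 0.72], [-0.75, 1.12], [-0.92, 1.53], [-1.05, 1.97], [-1.13, 2.41], [-1.17, 2.86], [-1.16, 3.31]]
```

Emit:
{"method": "servo_tool", "body": {"motion": [[[-0.34, -0.3, 0, 0, 0, -0.1, 1.4], [-0.71, -0.56, 0, 0, 0, -0.2, 1.4], [-1.1, -0.78, 0, 0, 0, -0.3, 1.4], [-1.51, -0.96, 0, 0, 0, -0.4, 1.4], [-1.93, -1.1, 0, 0, 0, -0.5, 1.4], [-2.37, -1.2, 0, 0, 0, -0.6, 1.4], [-2.82, -1.25, 0, 0, 0, -0.7, 1.4], [-3.27, -1.26, 0, 0, 0, -0.8, 1.4]]]}}

```text
time_s: 17.2
ee_pos: [0.5128, 0.1281, 0.1385]
tool_rot: [-2.262, -2.178, 0.0]
contact_force: [-4.6, 0.4, 6.5]
width: 0.0174
finger_force: 22.3
```

Emit:
{"method": "servo_tool", "body": {"motion": [[[-0.45, 0.04, 0, 0, 0, -0.1, 1.4], [-0.89, 0.12, 0, 0, 0, -0.2, 1.4], [-1.32, 0.24, 0, 0, 0, -0.3, 1.4], [-1.74, 0.41, 0, 0, 0, -0.4, 1.4], [-2.14, 0.62, 0, 0, 0, -0.5, 1.4], [-2.51, 0.87, 0, 0, 0, -0.6, 1.4], [-2.51, 0.87, 0, 0, 0, -0.6, 1.4], [-2.51, 0.87, 0, 0, 0, -0.6, 1.4]]]}}

```text
time_s: 18.0
ee_pos: [0.487, 0.1371, 0.1385]
tool_rot: [-2.801, -1.418, 0.004]
contact_force: [-5.9, -0.4, 10.8]
width: 0.0172
finger_force: 22.7
```

Run:
```python
from look import *
look("5")
from ptr import ptr
ptr("5")
```

```text
[0.487  0.1371 0.1385] tool y deg -36.31 [-0.0032  0.0013 -1.    ] [-5.91 -0.37 10.82] 0.017173648130264153 18.0
side s -278 6 z med/max 0.09 0.0934 t -0.0025
side s -272 8 z med/max 0.0897 0.0915 t -0.001
side s -266 6 z med/max 0.0901 0.092 t -0.0008
side s -260 8 z med/max 0.0927 0.0944 t -0.0007
side s -254 9 z med/max 0.0931 0.0939 t -0.0003
side s -248 8 z med/max 0.0931 0.0935 t 0.0006
side s -242 9 z med/max 0.0933 0.0941 t 0.0003
side s -236 10 z med/max 0.0936 0.0958 t -0.0007
side s -230 21 z med/max 0.0303 0.0959 t -0.0004
side s -224 26 z med/max 0.0948 0.1038 t -0.0001
side s -218 52 z med/max 0.1024 0.1492 t 0.0001
side s -212 22 z med/max 0.1141 0.1468 t 0.0001
top s -278 4 z med/max 0.0918 0.0923 t -0.0021
top s -272 3 z med/max 0.0929 0.0967 t -0.0019
top s -266 4 z med/max 0.0893 0.0954 t -0.0012
top s -260 3 z med/max 0.0953 0.0973 t -0.0012
top s -254 6 z med/max 0.0938 0.1031 t -0.001
top s -248 6 z med/max 0.0915 0.0968 t -0.001
top s -242 4 z med/max 0.093 0.0949 t 0.0
top s -236 4 z med/max 0.0911 0.0988 t -0.0004
```

About 4.7 mm (0.58 rad) remains.

Emit:
{"method": "servo_tool", "body": {"motion": [[[-0.35, 0.28, 0, 0, 0, -0.1, 1.4], [-0.67, 0.6, 0, 0, 0, -0.2, 1.4], [-0.96, 0.95, 0, 0, 0, -0.3, 1.4], [-1.21, 1.32, 0, 0, 0, -0.4, 1.4], [-1.42, 1.72, 0, 0, 0, -0.5, 1.4], [-1.55, 2.03, 0, 0, 0, -0.58, 1.4], [-1.55, 2.03, 0, 0, 0, -0.58, 1.4], [-1.55, 2.03, 0, 0, 0, -0.58, 1.4]]]}}

```text
time_s: 18.9
ee_pos: [0.4709, 0.1582, 0.1385]
tool_rot: [-3.088, -0.558, 0.007]
contact_force: [-6.7, 1.2, 13.6]
width: 0.0169
finger_force: 23.1
```

```bash
cat > fin.py <<'E'
from look import *
from ptr import A,ex,ey
def fin(tag):
    Zt,Zp=[],[]
    for i in range(6):
        im,d=capture("side"); C=cloud("side",d); P=C[...,:2]-A; s=P@ey; t=P@ex; ok=(d>0)&(C[...,2]>.05)&(C[...,2]<.12)
        k=ok&(abs(t)<.003)&(s>-.277)&(s<-.264); Zt+=list(C[k][:,2])
        k=ok&(abs(t)<.02)&(s>-.36)&(s<-.31); Zp+=list(C[k][:,2])
    np.savez("side"+tag+".npz",im=im,d=d)
    print("tip top",np.median(Zt),np.mean(Zt),len(Zt),"plate top",np.median(Zp),np.mean(Zp),len(Zp))
E
python3 -c "
from fin import *
fin('6')"
```

```text
[0.4709 0.1582 0.1385] tool y deg -69.51 [-0.0053  0.0026 -1.    ] [-6.73  1.19 13.63] 0.016946034532105716 18.9
tip top 0.09439015735042455 0.09445472649695333 69 plate top 0.0935828983337168 0.09334042916296963 2395
```

Emit:
{"method": "servo_tool", "body": {"motion": [[[-0.06, 0.19, 0, 0, 0, 0, 1.4], [-0.06, 0.19, 0, 0, 0, 0, 1.4], [-0.06, 0.19, 0, 0, 0, 0, 2.2], [-0.06, 0.19, 0, 0, 0, 0, 3], [-0.06, 0.19, 0, 0, 0, 0, 4], [-0.06, 0.19, 0, 0, 0, 0, 5], [-0.06, 0.19, 0, 0, 0, 0, 5], [-0.06, 0.19, 0.5, 0, 0, 0, 5]]]}}

```text
time_s: 20.0
ee_pos: [0.4717, 0.1586, 0.1422]
tool_rot: [3.091, 0.556, -0.002]
contact_force: [0.6, 0.0, 0.3]
width: 0.0496
finger_force: 0.0
```

Emit:
{"method": "servo_tool", "body": {"motion": [[[0, 0, 2, 0, 0, 0, 5], [0, 0, 5, 0, 0, 0, 5], [0, 0, 9, 0, 0, 0, 5], [0, 0, 13, 0, 0, 0, 5], [-2, 3, 15, 0, 0, 0, 5], [-4, 7, 15, 0, 0, 0, 5], [-4, 7, 15, 0, 0, 0, 5], [-4, 7, 15, 0, 0, 0, 5]]]}}

```text
time_s: 20.8
ee_pos: [0.4315, 0.2297, 0.2927]
tool_rot: [3.091, 0.561, 0.0]
contact_force: [-0.3, -0.5, -0.2]
width: 0.0502
finger_force: 0.0
```

```bash
python3 -c "
from fin import *
fin('7')
a=np.load('side7.npz')['im'];cv2.imwrite('pics/c7.png',cv2.resize(a[150:390,260:540],None,fx=2.4,fy=2.4,interpolation=2)[:,:,::-1])"
```

```text
[0.4315 0.2297 0.2927] tool y deg -69.43 [ 0. -0. -1.] [-0.31 -0.46 -0.18] 0.050237884863685585 20.8
tip top 0.09483719753900077 0.09481223076031983 69 plate top 0.0935582835681037 0.09319669967800323 2427
```

View pics/c7.png

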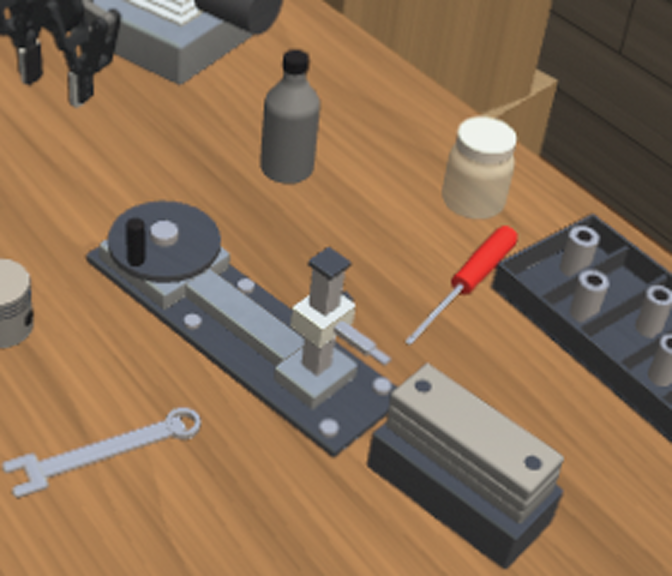

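The picture shows the plate square on the pile (crop (475,430)), the pointer beside its top face (crop (380,357)), the bottle standing and the gripper clear. The tip centre is at 0.0933 and the plate top at 0.0932–0.0936, so they are level.

```bash
python3 -c "
from cell import job
print(job.close_job())"
```

```text
the job is handed in; nothing more can be done
None
```

The plate lies square on the pile, the pointer is level with its top face to within about 0.5 mm by camera, the bottle is standing, and the job was handed in after about 21 s of the 64 s allowed; the hand-in returned no verdict.

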